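Close up the detailing shelf

ROBOT

A 7-joint arm with a two-finger parallel gripper is mounted at the origin on the work surface. World frame = base frame: x ahead of the robot, y to its left, z up, the work surface at z = 0. Lengths are in m, angles in rad, forces in N, time in s.
With the tool pointing down it reaches from about 0.4 to 0.85 m from the base axis. Payload 10.4 kg.
Tool frame: the origin (TCP) lies at the very end of the fingers, on their centre line; the grasp point (between the pads) lies 19 mm behind it; z points along the fingers, y is the line along which they close (so a half turn about z gives the same grasp; the last joint's range is limited). The gripper opens to 85 mm and grips with 20 to 120 N. Pads are 22 mm wide; open, the fingers measure 114 mm over their backs; the gripper's body (76 mm by 85 mm) begins 54 mm behind the grasp point. The pads swing forward as they close: fully open they stand 13 mm farther back than shut.
Start: joints at [-1.228, 0.332, -0.065, 1.46, 0.022, 1.35, -0.088], TCP at [0.224, 0.584, 0.231] pointing down, gripper open.
Joint ranges: [-2.6, 2.6], [-0.5, 2.12], [-1.47, 1.34], [0.16, 2.42], [-1.27, 4.41], [0.06, 2.06], [-2.6, 2.6]. Speed limits (rad/s): [2.22, 2.22, 2.79, 2.79, 3.14, 3.14, 3.14].

INTERFACE

Orientations are given as a unit quaternion [x, y, z, w].
In Python, from workcell import manip gives the robot as it stands.
- The arm moves only by the tool nudge_tcp, called after "Call:" in YAML: its name, and indented under it one key for each argument. Schema: {"type":"object","properties":{"deltas":{"type":"array","items":{"type":"object","properties":{"turn_vec":{"type":"array","items":{"type":"number"},"minItems":3,"maxItems":3},"d":{"type":"array","items":{"type":"number"},"minItems":3,"maxItems":3},"jaw":{"type":"number"}},"additionalProperties":false,"required":["jaw"]},"minItems":1,"maxItems":20},"squeeze":{"type":"number"},"only":{"type":"string"},"quiet":{"type":"boolean"},"lines":{"type":"string"}},"required":["deltas"],"additionalProperties":false}. deltas is a list of rows, 1 to 20 of them, each an object with the fields turn_vec (a list: a rotation vector rx, ry, rz in parts of the range, where 1.0 means pi/2 rad), d (a list: dx, dy, dz in fractions of the full range, 1 being 0.5 m), jaw (the opening from 0.0 (shut) to 1.0 (fully open)); a field left out counts as zero (the opening has to be given); each row is the pose to reach, as a shift and turn from the pose commanded when the call began, along the tool's axes at that moment; what a row does not reach only later rows make up. A row lasts 1/8 s, in which the tool goes at most 0.0625 m and 0.188 rad, less where a joint would pass 70% of its speed; a pose out of reach is approached as far as the arm can. The fingers move at their own pace and stop on an object; squeeze is the grip in N (left out, the last holds). Time passes only in rows, so rows that do not move let the fingers close. The tool returns the time, the measured TCP pose, the force, the opening and the grip force at its end. only (a regular expression) keeps the lines of the reply that match it, lines (a string "A,B") keeps lines A to B, and quiet returns only ok. Input that does not fit is refused with a message, and nothing moves.
- manip.get_obs(): the state, without advancing time (a new reading comes with each control period).
- manip.camera(name): name is "scene" or "side" or "wrist"; returns the picture (400x640x3 uint8, blue, green, red); there is no depth.
- manip.calibration(name): a dict with "fx", "fy", "cx", "cy" (pixels), "world_from_camera" (4x4, takes a point from camera to world coordinates); the wrist camera has in their place "tool_from_camera" (4x4, takes a point from camera to tool coordinates, whose origin is the TCP and whose axes are the flange's). Camera axes: x right, y up, looking along -z (the intrinsics and any distortion apply to the point x, -y, -z); pixel columns grow to the right and rows downward; lengths in m; the calibration is good to about 2 mm. The wrist camera is an equidistant fisheye: a pixel r from the principal point sees the ray r / f radians off the axis. A picture is of the moment at which its call begins: read the wrist's pose just before it. calibration takes no time and is no camera call.
- manip.hand_in(): hands the job in; it is judged then, once.
Trained networks look in the newest picture that a camera, given by its name, has taken for a name from the list of things; names that differ only in an ending like _2 or _b are one class to them, and where a whole thing is asked for, a point or a joint stands for the part that bears it (a point fixed in the world has none). Each returns a list of dicts, best first, with "confidence" (0 to 1); they miss things now and then, are a little off and sometimes report something else, mostly with a low value. They report only what shows in the picture. A call takes as long as a camera call.
- manip.outline_of(camera, thing): "mask" (400x640 bool, what is visible of it) and "bbox" ([left, top, right, bottom] in pixels, round what is visible of it).
The state is a dict: "clock": time; "joint_pos": joint angles; "joint_velocities": joint speeds; "tau": joint torques, N m; "position": TCP position; "ee_rot": TCP orientation; "ft_force": force on the tool from outside, world axes, zero at the start; "torque": the same for the moment, N m; "grip_width": opening from 0.0 (shut) to 1.0 (fully open); "grasp_force": force on a finger pad.
Only numpy, scipy, OpenCV 4.12 (cv2) and the standard library are available. Lean on these libraries where they do the work, as an engineer would, in place of code of your own. Each camera call takes 0.05 s, during which the arm holds its last target. There are 200 camera calls.

TASK

Close up the detailing shelf with your fingertips: push the low and the middle blue crate fully home and press the raised lid of the top crate down until it is shut. Push gently enough that the socket and the canister stay standing in their crates, pick nothing up, and do not disturb the things standing around the shelf.

Things in the scene. Friction and masses are not known exactly. Their poses are not given: they have to be found in the camera images.
- rack: Detailing shelf: fixed stepped stack of three translucent blue crate tiers, 300 mm wide. Origin on the table at mid-width; +x to its back, -x (front) roughly to the robot, z up. Back at x = 140 mm. Shut front faces at x = -130 (low crate, z 5 to 65), -85 (middle, z 75 to 135), -40 mm (top, fixed, z 140 to 200). Shell roofs at z 66 to 70 and 136 to 140 mm end 6 mm behind these faces.
- low_crate (a joint): How far the low crate is pulled out towards the front, m: 0 is fully home (a stop), 0.12 the most. It slides along the shelf's x, needs about 2 N, and stays where it is left.
- low_front (a point): Centre of the outer face of the low crate's front panel (298 mm wide, 60 mm high, 6 mm thick, flat, no handle, white label), 37 mm above the table; moves with the crate.
- mid_crate (a joint): How far the middle crate is pulled out towards the front, m: 0 is fully home (a stop), 0.12 the most. It slides along the shelf's x, needs about 2 N, and stays where it is left.
- mid_front (a point): Centre of the outer face of the middle crate's front panel (298 mm wide, 60 mm high, 6 mm thick, flat, no handle, white label), 107 mm above the table; moves with the crate.
- lid (a joint): Opening angle of the top crate's flat lid, rad: 0 is shut (level, on a stop), growing as its front edge rises. The hinge line runs along the shelf's y at x = +60 mm, z = 200 mm in the shelf's frame (lid's underside). Its stiff hinge holds any angle; pressing its front edge down takes about 2 N.
- lid_tab (a point): Point on the lid's upper face at mid-width, 11 mm in from its free front edge (white strip), 107 mm from the hinge line. The lid is 118 mm from hinge to free edge, 300 mm wide, 5 mm thick; behind the hinge the crate has a fixed roof. Shut, the lid's upper face is 205 mm above the table and its free edge is 18 mm in front of the top crate.
- canister: Closed round white plastic canister, 66 mm across, 44 mm high, standing loose in the low crate (its floor is 10 mm above the table). Origin: centre of its underside, z up.
- socket: Silver aluminium wheel nut socket, 30 mm across, 44 mm high, standing loose in the middle crate (its floor is 80 mm above the table). Origin: centre of its underside, z up.
- brush: Green bristle brush, 150 x 26 x 30 mm, lying loose in the top crate (its floor is 144 mm above the table). Origin: centre of its underside.
- scraper: Black hard silicone scraper, about 140 x 85 x 16 mm, lying on the table to the left of the shelf. Origin: near its middle, underside.
- shampoo: Orange bottle, 68 mm across, 190 mm high, standing on the table to the right of the shelf. Origin: centre of its underside.
- wax: Round yellow tin with a pale top, 84 mm across, 55 mm high, on the table to the right of the shelf. Origin: centre of its underside.
- polish: Red bottle, 60 mm across, 160 mm high, standing on the table to the left of the shelf. Origin: centre of its underside.

How it is judged:
At the end, for the whole second after the job is handed in: Low and middle crate within 6 mm of fully home, lid within 0.05 rad of shut; canister and socket at rest and upright (within 0.2 rad) on the floors of their own crates, brush lying in the top crate, the things on the table within 25 mm of where they stood (value of joint each of low_crate, mid_crate below 0.006 m and value of joint lid below 0.05 rad and angle between each of canister, socket's own z axis and vertical below 0.2 rad and height (world z) of canister below 0.02 m and height (world z) of socket between 0.07 and 0.09 m and height (world z) of brush between 0.135 and 0.165 m and x of canister in the frame of rack above -0.13 m and x of socket in the frame of rack above -0.085 m and linear speed of each of canister, socket below 0.02 m/s and distance of each of scraper, shampoo, wax, polish from where it was at the start of the episode below 0.025 m); the robot touches nothing.
It fails at once if the canister or the socket is tipped over (angle between any of canister, socket's own z axis and vertical above 0.5 rad).
It fails at once if the canister, the socket or the brush is lifted (height (world z) of canister above 0.03 m or height (world z) of socket above 0.1 m or height (world z) of brush above 0.18 m).
It fails at once if a thing on the table beside the shelf is moved more than 25 mm or lifted (distance of any of scraper, shampoo, wax, polish from where it was at the start of the episode above 0.025 m or height (world z) of any of scraper, shampoo, wax, polish above 0.02 m).
It also fails if it takes over 56 s, if anything falls off the work surface, if the arm or the gripper's body presses on something with over 40 N, if the wrist force passes 120 N, or if a joint passes its speed limit or range.

## Working session

There is one attempt and no reset: what is moved stays moved. The work goes in short steps, Python scripts to look and compute and a tool call to move; the robot and the scene stay as the last step left them, time stands still between calls to the robot, and variables do not carry over. Pictures are saved under pics/ and viewed, at most 10 in all, crops included, and the job is handed in when it is done.

```bash
mkdir -p pics; python3 - <<'E'
from workcell import manip
import cv2,numpy as np
o=manip.get_obs();print({k:np.round(o[k],3) for k in("clock","position","ee_rot","ft_force","grip_width")})
for n in("scene","side"):
    cv2.imwrite(f"pics/{n}0.png",manip.camera(n))
    c=manip.calibration(n);print(n,c)
    for t in("low_front","mid_front","lid_tab","rack","canister","socket","polish","shampoo","wax","scraper"):
        r=manip.outline_of(n,t);print(t,[(round(d["confidence"],2),list(map(int,d["bbox"]))) for d in r[:2]])
E
```

```text
{'clock': np.float64(0.0), 'position': array([0.223, 0.583, 0.231]), 'ee_rot': array([ 0.182,  0.983, -0.001, -0.   ]), 'ft_force': array([ 0.437, -0.575,  0.555]), 'grip_width': np.float64(0.997)}
scene {'fx': 468.18483102670285, 'fy': 468.18483102670285, 'cx': 317.3220450501235, 'cy': 200.88341317951298, 'world_from_camera': array([[ 0.96885968,  0.22420353, -0.10508903,  0.48395662],
       [-0.24746837,  0.86239408, -0.44162864, -0.54518232],
       [-0.00838654,  0.45388239,  0.89102213,  1.27824583],
       [ 0.        ,  0.        ,  0.        ,  1.        ]])}
low_front [(0.61, [245, 166, 299, 256]), (0.24, [256, 143, 313, 239])]
mid_front [(0.85, [255, 145, 314, 238])]
lid_tab [(0.93, [296, 95, 364, 196])]
rack [(0.69, [244, 97, 390, 252])]
canister []
socket []
polish [(0.85, [286, 86, 300, 121])]
shampoo [(0.95, [377, 340, 409, 371])]
wax [(0.66, [311, 373, 346, 400]), (0.45, [249, 163, 297, 254])]
scraper [(0.98, [227, 102, 270, 124])]
side {'fx': 520.4602027449167, 'fy': 520.4602027449167, 'cx': 316.865504697309, 'cy': 204.1716853817497, 'world_from_camera': array([[ 0.92165078,  0.28480298, -0.26352818,  0.25249349],
       [-0.38756745,  0.64288571, -0.66067347, -0.94420271],
       [-0.01874327,  0.71104517,  0.70289648,  1.14883379],
       [ 0.        ,  0.        ,  0.        ,  1.        ]])}
low_front [(0.93, [230, 191, 300, 272]), (0.46, [265, 121, 281, 155])]
mid_front [(0.82, [241, 165, 311, 245]), (0.43, [264, 120, 282, 155])]
lid_tab [(0.69, [277, 116, 351, 183])]
rack [(0.95, [231, 115, 376, 268])]
canister []
socket []
polish [(0.52, [264, 120, 281, 157])]
shampoo [(0.68, [395, 296, 428, 360])]
wax [(0.61, [334, 361, 370, 400]), (0.5, [277, 111, 353, 182])]
scraper []
```

View pics/scene0.png

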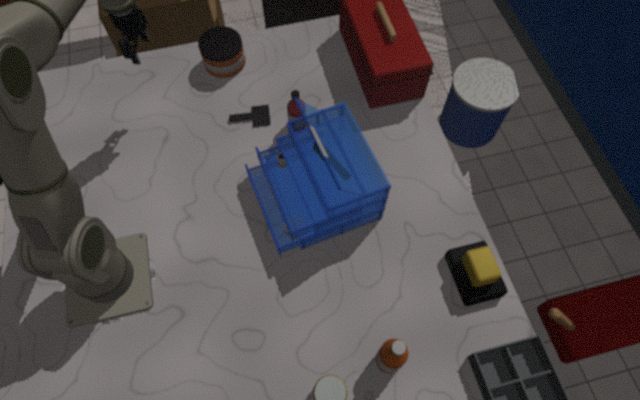

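View pics/side0.png

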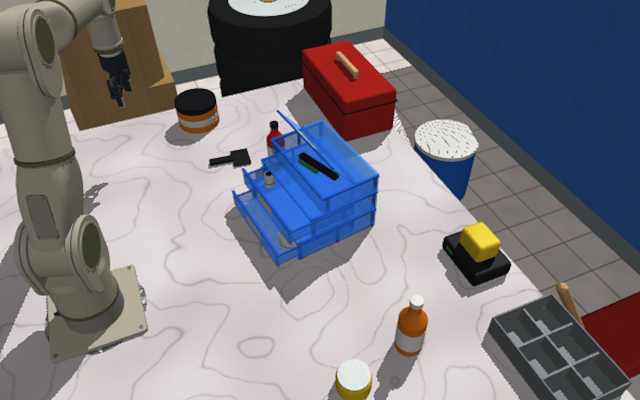

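Both views show the shelf near scene pixel (320,175) and side pixel (305,190), with two crates pulled out and the lid steeply raised. I'll enlarge both views to read the corners.

```bash
python3 - <<'E'
import cv2
for n,(x,y) in {"scene":(235,85),"side":(220,100)}.items():
    im=cv2.imread(f"pics/{n}0.png")[y:y+180,x:x+170]
    im=cv2.convertScaleAbs(cv2.resize(im,None,fx=3.3,fy=3.3,interpolation=cv2.INTER_CUBIC),alpha=1.3)
    for k in range(0,170,20):
        cv2.putText(im,str(x+k),(int(k*3.3),8),0,.3,(0,0,255));cv2.line(im,(int(k*3.3),8),(int(k*3.3),14),(0,0,255))
    for k in range(0,180,20):
        cv2.putText(im,str(y+k),(0,int(k*3.3)+4),0,.3,(0,0,255))
    cv2.imwrite(f"pics/{n}c.png",im)
E
```

```text
(no output)
```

View pics/scenec.png

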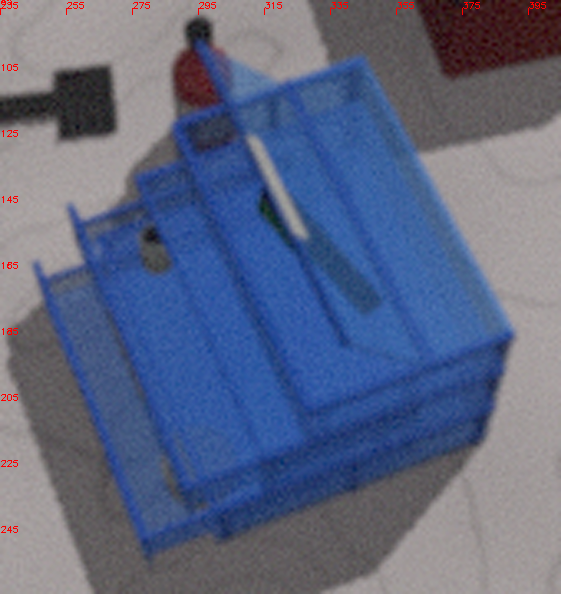

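View pics/sidec.png

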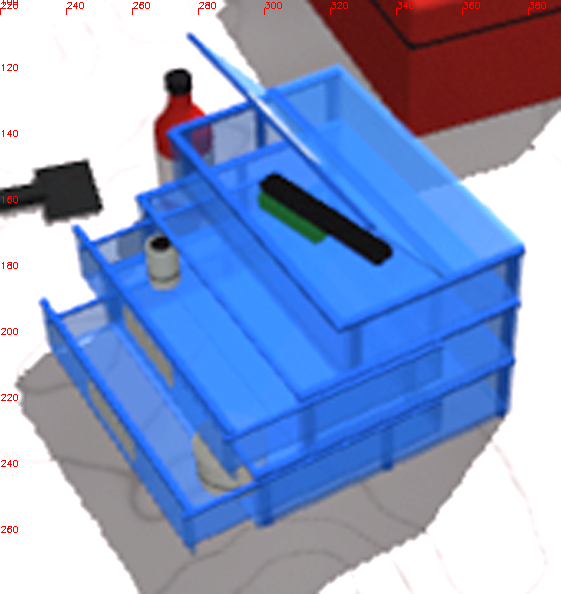

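The crops give clear corner pixels for the top crate rim, both front panels and the lid's free edge. The socket stands at the left of the middle crate, and the canister at the right of the low one. Next I fit the model.

```bash
cat > fit.py <<'E'
from workcell import manip
import numpy as np
from scipy.optimize import least_squares
def proj(n,P):
    c=manip.calibration(n);M=np.linalg.inv(c["world_from_camera"])
    p=M[:3,:3]@P+M[:3,3]
    return np.array([c["cx"]-c["fx"]*p[0]/p[2],c["cy"]+c["fy"]*p[1]/p[2]])
def pts(q):
    x,y,a,m,l,t=q;L=[]
    for s in(.15,-.15):
        L+=[(-.04,s,.2),(.14,s,.2),(-.085-m,s,.135),(-.13-l,s,.065),(.06-.118*np.cos(t)-.0025*np.sin(t),s,.2+.118*np.sin(t)+.0025*np.cos(t))]
    c,s=np.cos(a),np.sin(a)
    return [np.array([x+c*p[0]-s*p[1],y+s*p[0]+c*p[1],p[2]]) for p in L]
E
python3 - <<'E'
from fit import *
O={"scene":[(288.6,122),(344.7,103.8),(256.8,147.7),(246.2,165.3),(295.6,97.7),(328.3,210.2),(390.2,186.5),(292.6,235.6),(278.9,250.2),(339.5,189.5)],
"side":[(272.1,140),(322.4,120.6),(243.3,169.7),(233,191.5),(277.6,110.9),(323,199.4),(378.2,174.8),(290.3,232.7),(277.6,255.2),(333.6,169.1)]}
f=lambda q:np.concatenate([np.ravel([proj(n,p)-o for p,o in zip(pts(q),O[n])]) for n in O])
r=least_squares(f,[.5,0,0,.05,.05,.8],loss="soft_l1")
q=r.x;print(np.round(q,4));print(np.round(f(q),1).reshape(2,10,2).tolist())
np.save("q.npy",q)
from scipy.spatial.transform import Rotation as R
o=manip.get_obs();print(o["clock"],R.from_quat(o["ee_rot"]).as_matrix().round(3).tolist())
# table things
for n,u,v,z in[("scene",295,100,.15),("scene",262,122,.01),("scene",240,118,.01),("side",250,158,.01)]:
    c=manip.calibration(n);W=c["world_from_camera"];d=W[:3,:3]@[(u-c["cx"])/c["fx"],-(v-c["cy"])/c["fy"],-1];print(n,u,v,(W[:3,3]+d*(z-W[2,3])/d[2]).round(3))
E
```

```text
[0.6501 0.1082 0.1373 0.0572 0.0553 0.9325]
[[[-1.5, 0.6], [0.7, -0.6], [-1.1, -0.7], [-1.0, -0.9], [-1.1, -0.2], [-0.1, 0.8], [1.4, 0.9], [-0.3, -0.6], [0.2, 0.1], [-0.0, -0.1]], [[-0.5, 0.2], [1.0, 0.6], [-0.5, -1.0], [-0.3, -0.5], [-0.1, -0.7], [0.9, 0.7], [2.0, 1.1], [0.6, -0.6], [0.7, 0.5], [-0.6, -0.6]]]
1.1 [[-0.934, 0.358, 0.0], [0.358, 0.934, 0.0], [-0.0, 0.0, -1.0]]
scene 295 100 [0.637 0.365 0.15 ]
scene 262 122 [0.528 0.415 0.01 ]
scene 240 118 [0.46 0.45 0.01]
side 250 158 [0.557 0.427 0.01 ]
```

The fit is good, with residuals of about 1 px: rack at (0.650, 0.108), yaw 0.137, low crate 55 mm out, middle 57 mm out, lid at 0.93 rad. I'll push middle first, then low, then the lid, with shut fingers tilted slightly so the gripper body stays clear.

```bash
cat > to.py <<'E'
import sys,numpy as np
from workcell import manip
from scipy.spatial.transform import Rotation as R
# to.py th x y z [x y z ...]: TCP targets in rack frame -> tool shifts from here
q=np.load("q.npy");c,s=np.cos(q[2]),np.sin(q[2])
A=np.array([[c,-s,0],[s,c,0],[0,0,1]])
o=manip.get_obs();T=R.from_quat(o["ee_rot"]);p=np.array(o["position"])
r=A.T@(p-[q[0],q[1],0]);print("clock",o["clock"],"rack pos",r.round(4),"F rack",(A.T@o["ft_force"]).round(1),"open",round(float(o["grip_width"]),2))
if len(sys.argv)>1:
    a=list(map(float,sys.argv[1:]));th=a[0]
    B=np.array([[-1,0,0],[0,1,0],[0,0,-1.]])
    D=R.from_matrix(A@B)*R.from_rotvec([0,-th,0])
    print("rv",(T.inv()*D).as_rotvec().round(3))
    for k in range(1,len(a),3):
        w=A@a[k:k+3]+[q[0],q[1],0];print(a[k:k+3],"world",w.round(3),"shift",T.inv().apply(w-p).round(4))
E
python3 to.py 0.25 -0.25 0 0.22 -0.19 0 0.105
```

```text
clock 1.1 rack pos [-0.3574  0.5294  0.2313] F rack [ 0.1 -0.3  0.3] open 1.0
rv [-0.063 -0.245 -0.501]
[-0.25, 0.0, 0.22] world [0.402 0.074 0.22 ] shift [-0.3494 -0.412   0.0113]
[-0.19, 0.0, 0.105] world [0.462 0.082 0.105] shift [-0.4019 -0.383   0.1263]
```

The manual's scale: shifts go in shares of 0.5 m and turns go in shares of pi/2 rad. Converting my numbers, -0.412 m is -0.824, -0.402 m is -0.804, -0.501 rad is -0.3189.

Call:
nudge_tcp:
  deltas:
    - {"turn_vec":[-0.0401,-0.156,-0.3189],"d":[-0.24,-0.28,0.02],"jaw":0}
    - {"turn_vec":[-0.0401,-0.156,-0.3189],"d":[-0.24,-0.28,0.02],"jaw":0}
    - {"turn_vec":[-0.0401,-0.156,-0.3189],"d":[-0.24,-0.28,0.02],"jaw":0}
    - {"turn_vec":[-0.0401,-0.156,-0.3189],"d":[-0.698,-0.824,0.022],"jaw":0}
    - {"turn_vec":[-0.0401,-0.156,-0.3189],"d":[-0.698,-0.824,0.022],"jaw":0}
    - {"turn_vec":[-0.0401,-0.156,-0.3189],"d":[-0.698,-0.824,0.022],"jaw":0}
    - {"turn_vec":[-0.0401,-0.156,-0.3189],"d":[-0.698,-0.824,0.022],"jaw":0}
    - {"turn_vec":[-0.0401,-0.156,-0.3189],"d":[-0.698,-0.824,0.022],"jaw":0}
    - {"turn_vec":[-0.0401,-0.156,-0.3189],"d":[-0.698,-0.824,0.022],"jaw":0}
    - {"turn_vec":[-0.0401,-0.156,-0.3189],"d":[-0.698,-0.824,0.022],"jaw":0}
    - {"turn_vec":[-0.0401,-0.156,-0.3189],"d":[-0.698,-0.824,0.022],"jaw":0}
    - {"turn_vec":[-0.0401,-0.156,-0.3189],"d":[-0.804,-0.766,0.252],"jaw":0}
    - {"turn_vec":[-0.0401,-0.156,-0.3189],"d":[-0.804,-0.766,0.252],"jaw":0}
    - {"turn_vec":[-0.0401,-0.156,-0.3189],"d":[-0.804,-0.766,0.252],"jaw":0}
    - {"turn_vec":[-0.0401,-0.156,-0.3189],"d":[-0.804,-0.766,0.252],"jaw":0}
    - {"turn_vec":[-0.0401,-0.156,-0.3189],"d":[-0.804,-0.766,0.252],"jaw":0}

```text
clock: 3.1
position: [0.4624, 0.0832, 0.1072]
ee_rot: [-0.069, 0.99, 0.01, 0.126]
ft_force: [-0.3, 0.4, -0.2]
grip_width: 0.002
grasp_force: 0.0
```

```bash
python3 to.py 0.25 -0.19 0 0.105 -0.15 0 0.105 -0.096 0 0.105
```

```text
clock 3.1 rack pos [-0.1893  0.0009  0.1072] F rack [-0.2  0.4 -0.2] open 0.0
rv [0.002 0.003 0.001]
[-0.19, 0.0, 0.105] world [0.462 0.082 0.105] shift [ 0.0012 -0.0009  0.0019]
[-0.15, 0.0, 0.105] world [0.501 0.088 0.105] shift [-0.0375 -0.001   0.0119]
[-0.096, 0.0, 0.105] world [0.555 0.095 0.105] shift [-0.0898 -0.0011  0.0255]
```

To row units: -0.082 m is -0.164, -0.02 m is -0.04.

Call:
nudge_tcp:
  deltas:
    - {"d":[-0.02,0,0.0052],"jaw":0}
    - {"d":[-0.04,0,0.01],"jaw":0}
    - {"d":[-0.05,0,0.0128],"jaw":0}
    - {"d":[-0.058,0,0.0148],"jaw":0}
    - {"d":[-0.064,0,0.0164],"jaw":0}
    - {"d":[-0.07,0,0.018],"jaw":0}
    - {"d":[-0.076,0,0.0194],"jaw":0}
    - {"d":[-0.082,0,0.021],"jaw":0}
    - {"d":[-0.088,0,0.0224],"jaw":0}
    - {"d":[-0.096,0,0.0246],"jaw":0}
    - {"d":[-0.104,0,0.0266],"jaw":0}
    - {"d":[-0.112,0,0.0286],"jaw":0}
    - {"d":[-0.12,0,0.0306],"jaw":0}
    - {"d":[-0.128,0,0.0326],"jaw":0}
    - {"d":[-0.136,0,0.0346],"jaw":0}
    - {"d":[-0.144,0,0.0368],"jaw":0}
    - {"d":[-0.15,0,0.0382],"jaw":0}
    - {"d":[-0.156,0,0.0398],"jaw":0}
    - {"d":[-0.16,0,0.0408],"jaw":0}
    - {"d":[-0.164,0,0.0418],"jaw":0}

```text
clock: 5.6
position: [0.5459, 0.0939, 0.1054]
ee_rot: [-0.068, 0.99, 0.009, 0.125]
ft_force: [-2.4, -0.1, -1.7]
grip_width: -0.0
grasp_force: 1.0
```

```bash
python3 to.py
```

```text
clock 5.6 rack pos [-1.052e-01  1.000e-04  1.054e-01] F rack [-2.4  0.2 -1.7] open -0.0
```

Contact is about 2.4 N, so the crate is sliding as expected. I'll continue to the stop and watch the force.

To row units: -0.0075 m is -0.015, -0.006 m is -0.012.

Call:
nudge_tcp:
  deltas:
    - {"d":[-0.003,0,0.0008],"jaw":0}
    - {"d":[-0.006,0,0.0016],"jaw":0}
    - {"d":[-0.009,0,0.0024],"jaw":0}
    - {"d":[-0.012,0,0.003],"jaw":0}
    - {"d":[-0.015,0,0.0038],"jaw":0}
    - {"d":[-0.015,0,0.0038],"jaw":0}

```text
clock: 6.35
position: [0.5537, 0.095, 0.1055]
ee_rot: [-0.068, 0.99, 0.009, 0.125]
ft_force: [-1.2, -0.8, -1.0]
grip_width: -0.001
grasp_force: 0.7
```

```bash
python3 to.py
```

```text
clock 6.35 rack pos [-9.730e-02  1.000e-04  1.055e-01] F rack [-1.4 -0.7 -1. ] open -0.0
```

To row units: -0.0045 m is -0.009, -0.003 m is -0.006.

Call:
nudge_tcp:
  deltas:
    - {"d":[-0.003,0,0.0008],"jaw":0}
    - {"d":[-0.006,0,0.0016],"jaw":0}
    - {"d":[-0.009,0,0.0024],"jaw":0}
    - {"d":[-0.009,0,0.0024],"jaw":0}

```text
clock: 6.85
position: [0.5567, 0.0954, 0.105]
ee_rot: [-0.068, 0.99, 0.009, 0.123]
ft_force: [-14.6, -1.7, 10.1]
grip_width: -0.003
grasp_force: 7.4
```

```bash
python3 to.py
```

```text
clock 6.85 rack pos [-9.43e-02  1.00e-04  1.05e-01] F rack [-14.7   0.3  10.1] open -0.0
```

The middle crate is on its stop: the force jumped to 15 N at the expected place. I'll back off and go down to the low crate.

```bash
python3 to.py 0.25 -0.23 0 0.105 -0.23 0 0.034
```

```text
clock 6.85 rack pos [-9.43e-02  1.00e-04  1.05e-01] F rack [-14.7   0.3  10.1] open -0.0
rv [ 0.001 -0.003  0.   ]
[-0.23, 0.0, 0.105] world [0.422 0.077 0.105] shift [ 0.1316 -0.     -0.0332]
[-0.23, 0.0, 0.034] world [0.422 0.077 0.034] shift [ 1.489e-01 -1.000e-04  3.570e-02]
```

To row units: 0.149 m is 0.298, 0.14 m is 0.28.

Call:
nudge_tcp:
  deltas:
    - {"d":[0.04,0,-0.01],"jaw":0}
    - {"d":[0.12,0,-0.03],"jaw":0}
    - {"d":[0.22,0,-0.056],"jaw":0}
    - {"d":[0.2632,0,-0.0664],"jaw":0}
    - {"d":[0.2632,0,-0.0664],"jaw":0}
    - {"d":[0.28,0,0.002],"jaw":0}
    - {"d":[0.298,0,0.071],"jaw":0}
    - {"d":[0.298,0,0.071],"jaw":0}
    - {"d":[0.298,0,0.071],"jaw":0}

```text
clock: 7.98
position: [0.4252, 0.0771, 0.0352]
ee_rot: [-0.068, 0.99, 0.008, 0.125]
ft_force: [0.3, 0.4, 0.1]
grip_width: 0.004
grasp_force: 0.0
```

```bash
python3 to.py 0.25 -0.20 0 0.035 -0.141 0 0.035
```

```text
clock 7.975 rack pos [-0.227  -0.      0.0352] F rack [0.4 0.4 0.1] open 0.0
rv [-0.     0.002  0.   ]
[-0.2, 0.0, 0.035] world [0.452 0.081 0.035] shift [-0.0261  0.      0.007 ]
[-0.141, 0.0, 0.035] world [0.51  0.089 0.035] shift [-0.0833  0.      0.0217]
```

To row units: -0.08 m is -0.16, -0.078 m is -0.156.

Call:
nudge_tcp:
  deltas:
    - {"d":[-0.02,0,0.0052],"jaw":0}
    - {"d":[-0.036,0,0.0092],"jaw":0}
    - {"d":[-0.046,0,0.0118],"jaw":0}
    - {"d":[-0.054,0,0.0138],"jaw":0}
    - {"d":[-0.06,0,0.0154],"jaw":0}
    - {"d":[-0.066,0,0.017],"jaw":0}
    - {"d":[-0.072,0,0.0184],"jaw":0}
    - {"d":[-0.078,0,0.02],"jaw":0}
    - {"d":[-0.084,0,0.0216],"jaw":0}
    - {"d":[-0.092,0,0.0236],"jaw":0}
    - {"d":[-0.1,0,0.0256],"jaw":0}
    - {"d":[-0.108,0,0.0276],"jaw":0}
    - {"d":[-0.116,0,0.0296],"jaw":0}
    - {"d":[-0.124,0,0.0316],"jaw":0}
    - {"d":[-0.132,0,0.0338],"jaw":0}
    - {"d":[-0.14,0,0.0358],"jaw":0}
    - {"d":[-0.146,0,0.0374],"jaw":0}
    - {"d":[-0.152,0,0.039],"jaw":0}
    - {"d":[-0.156,0,0.04],"jaw":0}
    - {"d":[-0.16,0,0.041],"jaw":0}

```text
clock: 10.48
position: [0.5057, 0.0883, 0.034]
ee_rot: [-0.068, 0.99, 0.009, 0.125]
ft_force: [-3.2, 0.5, -0.5]
grip_width: -0.004
grasp_force: 1.0
```

```bash
python3 to.py
```

```text
clock 10.475 rack pos [-1.458e-01  1.000e-04  3.400e-02] F rack [-3.1  0.9 -0.5] open -0.0
```

To row units: -0.005 m is -0.01, -0.0045 m is -0.009.

Call:
nudge_tcp:
  deltas:
    - {"d":[-0.003,0,0.0008],"jaw":0}
    - {"d":[-0.006,0,0.0016],"jaw":0}
    - {"d":[-0.009,0,0.0024],"jaw":0}
    - {"d":[-0.01,0,0.0026],"jaw":0}

```text
clock: 10.98
position: [0.5108, 0.089, 0.034]
ee_rot: [-0.068, 0.99, 0.009, 0.125]
ft_force: [-1.5, 0.2, -0.4]
grip_width: -0.002
grasp_force: 1.0
```

```bash
python3 to.py
```

```text
clock 10.975 rack pos [-1.406e-01  1.000e-04  3.400e-02] F rack [-1.5  0.4 -0.4] open -0.0
```

To row units: -0.004 m is -0.008, -0.003 m is -0.006.

Call:
nudge_tcp:
  deltas:
    - {"d":[-0.003,0,0.0008],"jaw":0}
    - {"d":[-0.006,0,0.0016],"jaw":0}
    - {"d":[-0.008,0,0.0022],"jaw":0}
    - {"d":[-0.008,0,0.0022],"jaw":0}

```text
clock: 11.48
position: [0.5122, 0.0892, 0.0329]
ee_rot: [-0.068, 0.99, 0.009, 0.122]
ft_force: [-18.4, -2.1, 13.7]
grip_width: 0.001
grasp_force: 9.4
```

```bash
python3 to.py 0.25 -0.25 0 0.034
```

```text
clock 11.475 rack pos [-0.1392  0.      0.0329] F rack [-18.6   0.4  13.7] open 0.0
rv [ 0.001 -0.005  0.   ]
[-0.25, 0.0, 0.034] world [0.402 0.074 0.034] shift [ 0.1072  0.     -0.0279]
```

The low crate is on its stop. I'll retreat and go above the lid.

```bash
python3 to.py 0 -0.2 0 0.05 -0.2 0 0.36 0.010 0 0.36 0.010 0 0.32
```

```text
clock 11.475 rack pos [-0.1392  0.      0.0329] F rack [-18.6   0.4  13.7] open 0.0
rv [0.001 0.245 0.   ]
[-0.2, 0.0, 0.05] world [0.452 0.081 0.05 ] shift [ 0.0549 -0.     -0.0313]
[-0.2, 0.0, 0.36] world [0.452 0.081 0.36 ] shift [-2.020e-02  1.000e-04 -3.321e-01]
[0.01, 0.0, 0.36] world [0.66 0.11 0.36] shift [-0.2239  0.     -0.2813]
[0.01, 0.0, 0.32] world [0.66 0.11 0.32] shift [-0.2143  0.     -0.2424]
```

To row units: -0.332 m is -0.664, -0.281 m is -0.562, 0.245 rad is 0.156.

Call:
nudge_tcp:
  deltas:
    - {"d":[0.04,0,-0.012],"jaw":0}
    - {"d":[0.11,0,-0.062],"jaw":0}
    - {"d":[0.11,0,-0.062],"jaw":0}
    - {"d":[-0.04,0,-0.664],"jaw":0}
    - {"d":[-0.04,0,-0.664],"jaw":0}
    - {"d":[-0.04,0,-0.664],"jaw":0}
    - {"d":[-0.04,0,-0.664],"jaw":0}
    - {"d":[-0.04,0,-0.664],"jaw":0}
    - {"d":[-0.04,0,-0.664],"jaw":0}
    - {"d":[-0.04,0,-0.664],"jaw":0}
    - {"turn_vec":[0,0.156,0],"d":[-0.448,0,-0.562],"jaw":0}
    - {"turn_vec":[0,0.156,0],"d":[-0.448,0,-0.562],"jaw":0}
    - {"turn_vec":[0,0.156,0],"d":[-0.448,0,-0.562],"jaw":0}
    - {"turn_vec":[0,0.156,0],"d":[-0.448,0,-0.562],"jaw":0}
    - {"turn_vec":[0,0.156,0],"d":[-0.448,0,-0.562],"jaw":0}
    - {"turn_vec":[0,0.156,0],"d":[-0.428,0,-0.484],"jaw":0}
    - {"turn_vec":[0,0.156,0],"d":[-0.428,0,-0.484],"jaw":0}
    - {"turn_vec":[0,0.156,0],"d":[-0.428,0,-0.484],"jaw":0}

```text
clock: 13.72
position: [0.6606, 0.1097, 0.3221]
ee_rot: [-0.069, 0.998, 0.0, 0.003]
ft_force: [-0.1, -0.2, 0.4]
grip_width: 0.005
grasp_force: 0.0
```

```bash
python3 - <<'E'
import subprocess,numpy as np
a=[]
for t in(.93,.8,.65,.5,.35,.2,.1,0,-.05):
    a+=[.06-.105*np.cos(t)+.005*np.sin(t)+.011,0,.2+.105*np.sin(t)+.005*np.cos(t)]
print(subprocess.run(["python3","to.py","0"]+[f"{v:.4f}" for v in a],capture_output=True,text=True).stdout)
import cv2
from workcell import manip
cv2.imwrite("pics/side1.png",cv2.resize(manip.camera("side")[60:290,180:420],None,fx=2.5,fy=2.5))
E
```

```text
clock 13.725 rack pos [1.060e-02 1.000e-04 3.221e-01] F rack [-0.1 -0.1  0.4] open 0.01
rv [0.001 0.006 0.   ]
[0.0122, 0.0, 0.2872] world [0.662 0.11  0.287] shift [-0.0014 -0.0001  0.035 ]
[0.0014, 0.0, 0.2788] world [0.651 0.108 0.279] shift [ 0.0094 -0.0001  0.0433]
[-0.0096, 0.0, 0.2675] world [0.641 0.107 0.268] shift [ 0.0205 -0.0001  0.0545]
[-0.0187, 0.0, 0.2547] world [0.632 0.106 0.255] shift [ 0.0297 -0.0001  0.0673]
[-0.0259, 0.0, 0.2407] world [0.624 0.105 0.241] shift [ 0.0369 -0.0001  0.0812]
[-0.0309, 0.0, 0.2258] world [0.619 0.104 0.226] shift [ 0.042  -0.0001  0.0961]
[-0.033, 0.0, 0.2155] world [0.617 0.104 0.216] shift [ 4.420e-02 -1.000e-04  1.064e-01]
[-0.034, 0.0, 0.205] world [0.616 0.104 0.205] shift [ 4.520e-02 -1.000e-04  1.169e-01]
[-0.0341, 0.0, 0.1997] world [0.616 0.104 0.2  ] shift [ 4.540e-02 -1.000e-04  1.222e-01]
```

View pics/side1.png

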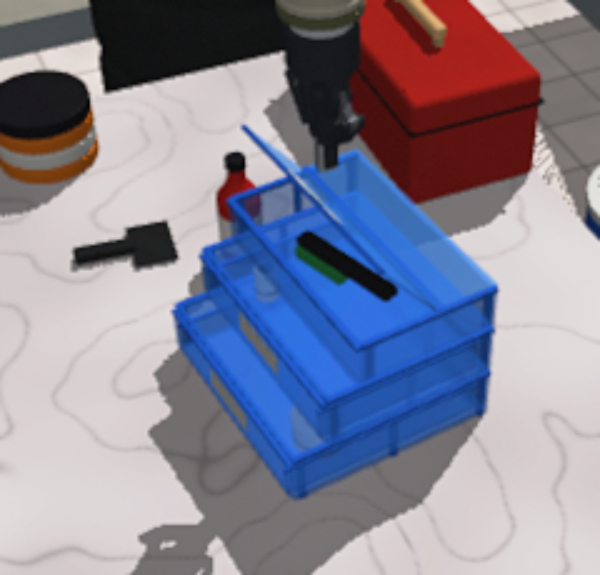

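Both crates are shut, with the socket (265,285) and canister (305,430) upright. The fingertip at (325,165) is just above the middle of the lid edge (313,200). Now I press the lid down along its arc.

To row units: 0.111 m is 0.222, 0.1064 m is 0.2128.

Call:
nudge_tcp:
  deltas:
    - {"d":[0,0,0.03],"jaw":0}
    - {"d":[-0.002,0,0.056],"jaw":0}
    - {"d":[0,0,0.07],"jaw":0}
    - {"d":[0.01,0,0.078],"jaw":0}
    - {"d":[0.0188,0,0.0866],"jaw":0}
    - {"d":[0.03,0,0.098],"jaw":0}
    - {"d":[0.041,0,0.109],"jaw":0}
    - {"d":[0.05,0,0.122],"jaw":0}
    - {"d":[0.0594,0,0.1346],"jaw":0}
    - {"d":[0.067,0,0.148],"jaw":0}
    - {"d":[0.0738,0,0.1624],"jaw":0}
    - {"d":[0.079,0,0.177],"jaw":0}
    - {"d":[0.084,0,0.1922],"jaw":0}
    - {"d":[0.0864,0,0.202],"jaw":0}
    - {"d":[0.0884,0,0.2128],"jaw":0}
    - {"d":[0.0896,0,0.222],"jaw":0}

```text
clock: 15.78
position: [0.617, 0.1037, 0.2098]
ee_rot: [-0.069, 0.998, 0.0, 0.003]
ft_force: [1.0, -0.3, 0.6]
grip_width: 0.001
grasp_force: 0.7
```

```bash
python3 to.py
```

```text
clock 15.775 rack pos [-3.340e-02  1.000e-04  2.098e-01] F rack [ 1.  -0.5  0.6] open 0.0
```

To row units: 0.007 m is 0.014, 0.006 m is 0.012.

Call:
nudge_tcp:
  deltas:
    - {"d":[0,0,0.003],"jaw":0}
    - {"d":[0,0,0.006],"jaw":0}
    - {"d":[0,0,0.009],"jaw":0}
    - {"d":[0,0,0.012],"jaw":0}
    - {"d":[0,0,0.014],"jaw":0}
    - {"d":[0,0,0.014],"jaw":0}

```text
clock: 16.52
position: [0.617, 0.1037, 0.205]
ee_rot: [-0.069, 0.998, 0.001, 0.003]
ft_force: [-10.1, -1.2, 17.6]
grip_width: 0.0
grasp_force: 8.9
```

```bash
python3 to.py
```

```text
clock 16.525 rack pos [-0.0334  0.      0.205 ] F rack [-10.2   0.1  17.6] open 0.0
```

The lid is on its stop: z is 0.205 and the press force 18 N. I'll lift straight off and check.

To row units: 0.2 m is 0.4, -0.18 m is -0.36.

Call:
nudge_tcp:
  deltas:
    - {"d":[0,0,-0.02],"jaw":0}
    - {"d":[0,0,-0.1],"jaw":0}
    - {"d":[0,0,-0.2],"jaw":0}
    - {"d":[0,0,-0.3],"jaw":0}
    - {"d":[0.2,0,-0.36],"jaw":0}
    - {"d":[0.32,0,-0.36],"jaw":0}
    - {"d":[0.4,0,-0.36],"jaw":0}
    - {"d":[0.4,0,-0.36],"jaw":0}
    - {"d":[0.4,0,-0.36],"jaw":0}

```text
clock: 17.65
position: [0.4166, 0.0757, 0.3831]
ee_rot: [-0.07, 0.998, 0.003, 0.004]
ft_force: [0.3, 0.2, -0.1]
grip_width: 0.003
grasp_force: 0.0
```

```bash
python3 - <<'E'
import cv2
from workcell import manip
cv2.imwrite("pics/side2.png",cv2.resize(manip.camera("side")[60:290,180:420],None,fx=2.5,fy=2.5))
E
```

```text
(no output)
```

View pics/side2.png

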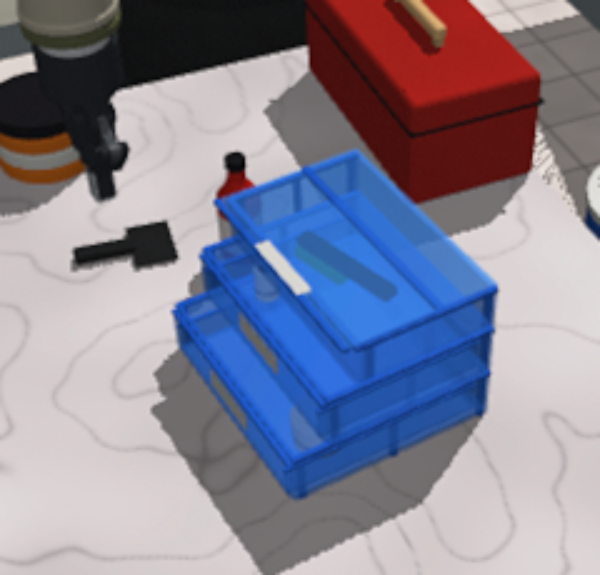

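The lid is flat, with its strip at (283,267). Both crates are shut, the socket and canister are upright, the neighbours in view (red bottle, scraper) haven't moved, and the arm is clear.

```bash
python3 -c "
from workcell import manip
print(manip.hand_in())"
```

```text
the job is handed in; nothing more can be done
None
```

I handed the job in after about 18 s: both crates are pushed to their stops, the lid is shut, and the last picture shows the socket and canister standing and the arm clear; the hand-in returned no verdict.

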